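# Open the large sample cell

## Robot

A 6-joint arm with a two-finger parallel gripper is mounted at the origin on the work surface. World frame = base frame: x ahead of the robot, y to its left, z up, the work surface at z = 0. Lengths are in mm, angles in degrees, forces in N, time in s.
With the tool pointing down it reaches from about 375 to 825 mm from the base axis. Payload 5.5 kg.
Tool frame: the origin (TCP) lies at the very end of the fingers, on their centre line; the grasp point (between the pads) lies 19 mm behind it (env.tcp_to_grasp is the distance from the TCP to the grasp point, in mm); z points along the fingers, y is the line along which they close (so a half turn about z gives the same grasp; the last joint's range is limited). The gripper opens to 85 mm and grips with 20 to 120 N. Pads are 22 mm wide; open, the fingers measure 114 mm over their backs; the gripper's body (76 mm by 85 mm) begins 54 mm behind the grasp point. The pads swing forward as they close: fully open they stand 13 mm farther back than shut.
Start: joints at [-65.661, 17.962, -2.699, 69.339, 0, 90], TCP at [247.279, -546.67, 231.299] pointing down, gripper open.
Joint ranges: [-152.73, 152.73], [-39.44, 99.34], [-58.76, 71.6], [-118.89, 123.64], [-81.53, 83.1], [-180, 180]. Speed limits (degrees/s): [136.94, 136.94, 172.46, 180, 180, 180].

## Interface

Orientations are given as [roll, pitch, yaw] about the fixed x, y, z axes, in that order (R = Rz(yaw) Ry(pitch) Rx(roll)).
In Python, from workcell import env, vision gives the robot as it stands. The module is installed in compiled form; this text tells all that it offers.
- The arm moves only by the tool servo_tool, never from a script. Its argument "steps" is a list of rows, each a list of 3 entries, a list of its own where there are three numbers: the shift along the tool's x, y, z in m, then the turn about the tool's z in rad, then the finger opening in m, from 0 to 0.0854. A call has 1 to 12 rows; each row shifts and turns the commanded pose from where the row before left it, along the tool's axes as they then stand; what a row does not reach is not made up. A row lasts 1/8 s, in which the tool goes at most 62.5 mm and 10.7 degrees, less where a joint would pass 70% of its speed; a pose out of reach is approached as far as the arm can. A call with a gripper value outside its range is refused whole. The fingers move at their own pace and stop on an object; the grip force is fixed at half the most. Time passes only in rows, so rows that do not move let the fingers close. It gives the time, the measured TCP pose, the force, the opening and the grip force at its end, in the units of the state.
- env.state(): the state, without advancing time (a new reading comes with each control period).
- vision.get_image(name): name is "scene" or "top" or "wrist"; returns a dict with "color" (420x560x3 uint8, blue, green, red), "fx", "fy", "cx", "cy" (pixels), "R" (3x3) and "t" (3): a world point X has camera coordinates R X + t. Camera axes: x right, y down, z forward; pixel columns grow to the right and rows downward; lengths in mm; the calibration is good to about 2 mm. A picture is of the moment at which its call begins. There is no depth.
- env.sign_off(): hands the job in; it is judged then, once.
The state is a dict: "t": time; "q": joint angles; "joint_velocities": joint speeds; "tau": joint torques, N m; "tcp_pos": TCP position; "tcp_rot": TCP orientation; "wrist_force": force on the tool from outside, world axes, zero at the start; "wrist_torque": the same for the moment, N m; "gripper_width": finger opening in mm; "finger_force": force on a finger pad.
Only numpy, scipy, OpenCV 4.12 (cv2) and the standard library are available. Lean on these libraries where they do the work, as an engineer would, in place of code of your own. Each camera call takes 0.05 s, during which the arm holds its last target. There are 200 camera calls.

## Task

Open the larger of the two sample cells, the one whose cap has a straight bar grip: push its sprung cap down, twist it anticlockwise until its ears are clear of the hooks, then lift it off and set it down right way up in the middle of the shallow white tray. Leave the cap of the smaller cell, the one with the round knob, as it is.

Things in the scene. Friction and masses are not known exactly. Their poses are not given: they have to be found in the camera images.
- cap: Grey cap to remove, 120 g. Origin: centre of its underside, z up. Plug 60 mm wide from z 0 to 14; flange 72 mm wide, z 14 to 21 (may be pushed on); black bar grip 48 mm long along x, 14 mm wide along y, z 21 to 55. Two ears at flange level, 14 mm wide, reach out along +x and -x to 46 mm from the axis. Lifts straight out once its ears are clear of the cell's hooks.
- cell: Larger cell, fixed: aluminium pot 90 mm wide, 60 high. Origin: centre of underside. Hooks at +x and -x, 38 to 54 mm from axis, 82 high. Shut: cap origin at z 55, ears along x under the hooks, sprung up. To free: cap down over 5.5 mm (travel 9; 6 N, 10 N at bottom), kept down, turned anticlockwise seen from above; ears clear after 40 degrees, 50 to 90 is good. Freed, it rises 4 mm above shut.
- tray: Shallow open white tray, 160 mm square, 16 mm high, walls and floor 4 mm thick, fixed to the bench. Origin: centre of its underside. The cap belongs in its middle, standing on its plug.
- small_cap: The shut cap of the smaller cell (70 mm in diameter), with a round knob 26 mm in diameter and 22 mm high; of the same make. Not to be touched. Origin: centre of the underside of its plug, z up.

How it is judged:
By the outcome, as a careful person would: the job done as asked, in the order asked, and still so for the second after the job is handed in, with the robot touching nothing.
It also fails if it takes over 54 s, if anything falls off the work surface, if the arm or the gripper's body presses on something with over 40 N, if the wrist force passes 120 N, or if a joint passes its speed limit or range.

## Working session

There is one attempt and no reset: what is moved stays moved. The work goes in short steps, Python scripts to look and compute and a tool call to move; the robot and the scene stay as the last step left them, time stands still between calls to the robot, and variables do not carry over. Pictures are saved under pics/ and viewed, at most 10 in all, crops included, and the job is handed in when it is done.

Besides the shell and the picture viewer there is one more tool, called after "Emit:" as name(argument=value, ...) on one line, values as JSON. servo_tool: Moves the arm, as the interface text tells. Its arguments: {"type":"object","properties":{"steps":{"type":"array"}},"required":["steps"]}

```bash
mkdir -p pics
cat > h.py <<'E'
from workcell import env, vision
import cv2, numpy as np
def snap(n,f):
    im=vision.get_image(n); cv2.imwrite('pics/'+f,im['color']); np.savez('pics/'+f[:-4],**im); return im
def ray(im,u,v,z):
    R=np.array(im['R']);t=np.array(im['t']);C=-R.T@t
    d=R.T@np.array([(u-im['cx'])/im['fx'],(v-im['cy'])/im['fy'],1]); return C+d*(z-C[2])/d[2]
def proj(im,X):
    c=np.array(im['R'])@np.array(X,float)+np.array(im['t']); return im['fx']*c[0]/c[2]+im['cx'],im['fy']*c[1]/c[2]+im['cy']
E
python3 - <<'E'
from h import *
a=snap('top','top0.png');s=snap('scene','sc0.png')
for i in(a,s):print(-np.array(i['R']).T@i['t'],i['fx'])
print(env.state())
E
```

```text
[411.79958368  -6.46034532 700.18138567] 379.5562876756908
[1060.32032253  185.65410118  619.6509901 ] 445.9491476988184
{'t': 0.1, 'q': array([-6.56621888e+01,  1.80001798e+01, -2.74817793e+00,  6.93401087e+01,
        9.77349244e-04,  8.99997619e+01]), 'joint_velocities': array([ 0.02318297, -0.09049121,  0.08938216, -0.01782411, -0.08139871,
        0.00964891]), 'tau': array([ 9.79612232e-04, -5.40769351e+01,  3.40540195e+01,  1.11908282e-02,
        1.59555366e-04,  1.04716074e-05]), 'tcp_pos': array([ 247.0604637 , -546.20319242,  230.52281997]), 'tcp_rot': array([-1.79911534e+02, -9.77715746e-04,  2.43380478e+01]), 'wrist_force': array([ 0.12808853, -0.01738587, -0.28100436]), 'wrist_torque': array([ 0.08032656, -0.03777453,  0.02149409]), 'finger_force': 0.0, 'gripper_width': 85.18588070420057}
```

View pics/top0.png

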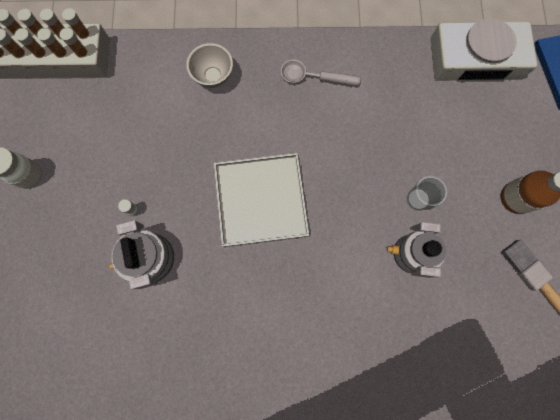

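View pics/sc0.png

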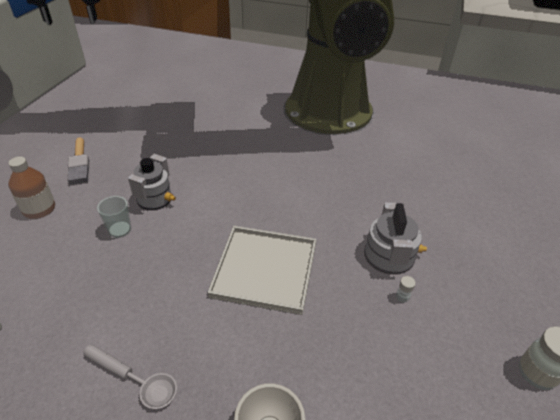

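The top picture shows the larger cell at about (139,256), with hooks at (126,228) and (139,282) and the bar from (124,240) to (138,267). The tray's corners are (215,162), (299,154), (308,237) and (223,245). The small cell is at (430,250), and a small vial stands near the large cell at (127,206).

Run:
```python
from h import *
a=dict(np.load('pics/top0.npz'))
h1=ray(a,126.5,228,82);h2=ray(a,139.5,282,82);print('hooks',h1,h2,(h1+h2)/2,np.linalg.norm(h1-h2),np.degrees(np.arctan2(*(h1-h2)[1::-1])))
b1=ray(a,128,237,110);b2=ray(a,132,268,110);print('bar',b1,b2,np.linalg.norm(b1-b2))
c=[ray(a,*p,16) for p in((215,162),(299,154),(308,237),(223,245))]
print('tray',np.mean(c,0),[np.linalg.norm(c[i]-c[i-1]) for i in range(4)])
v=ray(a,127,206,40);print('vial',v)
im=a['color'][195:305,70:220];cv2.imwrite('pics/c0.png',cv2.resize(im,None,fx=5,fy=5,interpolation=cv2.INTER_CUBIC))
```

```text
hooks [513.51534617 237.95121761  82.        ] [425.50261862 211.2529917   82.        ] [469.5089824  224.60210466  82.        ] 91.9730149383737 16.874914686288008
bar [494.58134866 223.57902737 110.        ] [446.28252372 214.24744911 110.        ] 49.19202011002867
tray [576.69482283  17.56421578  16.        ] [np.float64(158.62420313263877), np.float64(159.8120901689582), np.float64(159.2565060050045), np.float64(154.62949143037696)]
vial [560.16628557 256.28716618  40.        ]
```

View pics/c0.png

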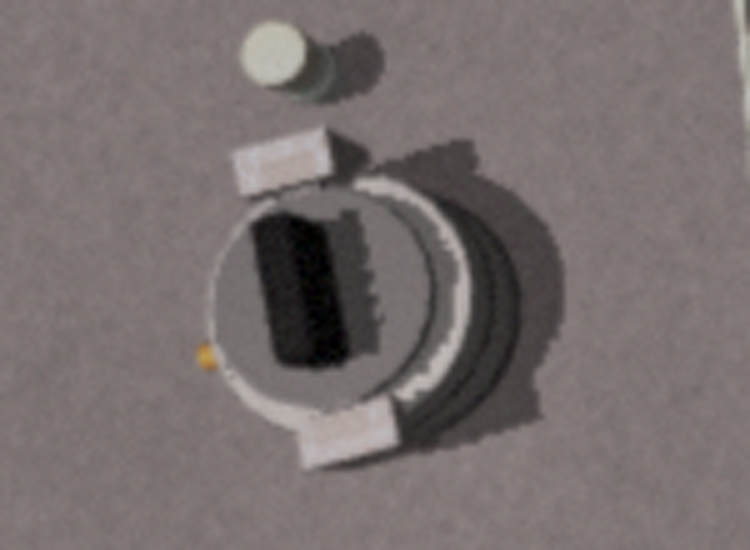

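Emit:
servo_tool(steps=[[[0,0,0],-0.18,0.085],[[0,0,0],0,0.085]])

```text
t: 0.35
tcp_pos: [247.2, -546.4, 230.8]
tcp_rot: [-179.9, -0.0, 34.5]
wrist_force: [-0.1, 0.3, 0.3]
gripper_width: 84.9
finger_force: 0.0
```

Run:
```python
from h import *
s=env.state();print(s['t'],s['q'],s['tcp_rot'],s['tcp_pos'])
a=dict(np.load('pics/top0.npz'));sc=dict(np.load('pics/sc0.npz'))
print(proj(a,[469.5,224.6,110]),ray(a,126.8,252.6,110))
print(a['R'])
```

```text
0.35 [-6.56618682e+01  1.79842414e+01 -2.72736184e+00  6.93405033e+01
  2.17909297e-03  7.97894566e+01] [-1.79949105e+02 -1.13812922e-02  3.45486692e+01] [ 247.15672782 -546.39103534  230.84892728]
(np.float64(126.2940931844499), np.float64(253.01493176261934)) [470.13637919 223.85394416 110.        ]
[[-0.01086991 -0.99992858 -0.00496698]
 [-0.9800263   0.01163971 -0.19852698]
 [ 0.19857062  0.0027098  -0.98008284]]
```

Emit:
servo_tool(steps=[[[0,0,0],-0.175,0.085],[[0,0,0],-0.175,0.085],[[0,0,0],-0.175,0.085],[[0,0,0],-0.175,0.085],[[0,0,0],-0.175,0.085],[[0,0,0],-0.175,0.085],[[0,0,0],-0.175,0.085],[[0,0,0],-0.175,0.085]])

```text
t: 1.35
tcp_pos: [247.2, -546.5, 231.0]
tcp_rot: [180.0, -0.0, 115.0]
wrist_force: [-0.2, -0.5, -0.7]
gripper_width: 85.0
finger_force: 0.0
```

Emit:
servo_tool(steps=[[[0.0304,0.0427,0],0,0.085],[[0.0304,0.0427,0],0,0.085],[[0.0304,0.0427,0],0,0.085],[[0.0304,0.0427,0],0,0.085],[[0.0304,0.0427,0],0,0.085],[[0.0304,0.0427,0],0,0.085],[[0.0304,0.0427,0],0,0.085],[[0.0304,0.0427,0],0,0.085],[[0.0304,0.0427,0],0,0.085],[[0.0304,0.0427,0],0,0.085],[[0.0304,0.0427,0],0,0.085],[[0.0304,0.0427,0],0,0.085]])

```text
t: 2.85
tcp_pos: [559.4, 1.4, 231.3]
tcp_rot: [180.0, 0.0, 114.7]
wrist_force: [-0.7, -0.8, -0.3]
gripper_width: 84.7
finger_force: 0.0
```

Emit:
servo_tool(steps=[[[0.048,0.0025,0],0,0.085],[[0.048,0.0025,0],0,0.085],[[0.048,0.0025,0],0,0.085],[[0.048,0.0025,0],0,0.085],[[0.048,0.0025,0],0,0.085]])

```text
t: 3.48
tcp_pos: [468.4, 224.1, 231.3]
tcp_rot: [180.0, 0.0, 114.6]
wrist_force: [1.2, 0.5, 0.6]
gripper_width: 84.8
finger_force: 0.0
```

Emit:
servo_tool(steps=[[[0,0,0],-0.175,0.085],[[0,0,0],-0.175,0.085],[[0,0,0],-0.175,0.085],[[0,0,0],-0.175,0.085],[[0,0,0],-0.175,0.085],[[0,0,0],-0.175,0.085],[[0,0,0],-0.175,0.085],[[0,0,0],-0.175,0.085],[[0,0,0],0,0.085]])

```text
t: 4.6
tcp_pos: [469.1, 222.7, 231.2]
tcp_rot: [-180.0, -0.0, -165.2]
wrist_force: [-0.0, -1.1, -0.6]
gripper_width: 85.1
finger_force: 0.0
```

Run:
```python
from h import *
w=snap('wrist','w0.png');print(env.state()['q'],-np.array(w['R']).T@w['t'])
for z,X in ((110,[470,224.3]),(82,[513.5,238]),(82,[425.5,211.3])):print(proj(w,X+[z]))
```

```text
[ 2.53980364e+01  9.29631898e+00 -1.38147999e+01  6.69063677e+01
 -4.70339300e-04  1.06290906e+01] [393.69095325 203.52613807 373.09694434]
(np.float64(282.56549208684675), np.float64(204.3272656406034))
(np.float64(284.58839174097676), np.float64(239.5376296021671))
(np.float64(281.237928467784), np.float64(147.46633378381682))
```

View pics/w0.png

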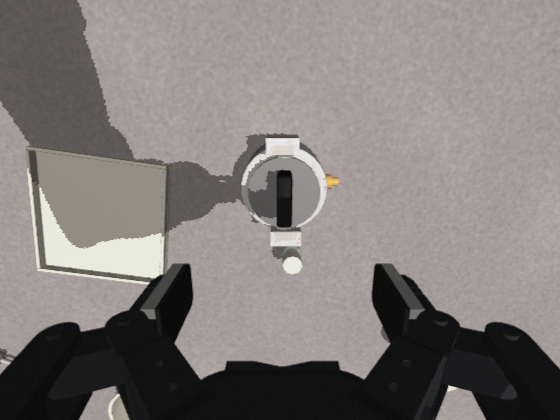

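Wrist view: the hooks are at (282,145) and (286,239), and the bar runs from (284,170) to (284,228). This agrees with the prediction to about 1 mm. I'll descend and grip.

Emit:
servo_tool(steps=[[[-0.0015,0.002,0.04],-0.03,0.085],[[0,0,0.05],0,0.085],[[0,0,0.04],0,0.085],[[0,0,0.022],0,0.085],[[0,0,0],0,0.085],[[0,0,0],0,0.01],[[0,0,0],0,0.01],[[0,0,0],0,0.01],[[0,0,0],0,0.01],[[0,0,0],0,0.01],[[0,0,0],0,0.01],[[0,0,0],0,0.01]])

```text
t: 6.15
tcp_pos: [470.6, 225.2, 80.0]
tcp_rot: [180.0, 0.1, -163.2]
wrist_force: [-1.1, -0.3, 5.3]
gripper_width: 12.9
finger_force: 62.6
```

Emit:
servo_tool(steps=[[[0,0,0.003],0,0.01],[[0,0,0.003],0,0.01],[[0,0,0.002],0,0.01],[[0,0,0],0,0.01],[[0,0,0],0,0.01]])

```text
t: 6.78
tcp_pos: [470.6, 225.3, 72.3]
tcp_rot: [180.0, 0.1, -163.2]
wrist_force: [-1.8, -1.0, 9.6]
gripper_width: 13.2
finger_force: 63.1
```

Emit:
servo_tool(steps=[[[0,0,0],-0.14,0.01],[[0,0,0],-0.14,0.01],[[0,0,0],-0.14,0.01],[[0,0,0],-0.14,0.01],[[0,0,0],-0.14,0.01],[[0,0,0],-0.14,0.01],[[0,0,0],-0.14,0.01],[[0,0,0],-0.14,0.01],[[0,0,0],0,0.01],[[0,0,0],0,0.01]])

```text
t: 8.02
tcp_pos: [471.5, 225.9, 72.7]
tcp_rot: [-179.9, 0.1, -99.0]
wrist_force: [-0.1, 0.5, 8.6]
gripper_width: 13.2
finger_force: 63.1
```

Run:
```python
from h import *
s=env.state();print(s['wrist_torque'],s['q'])
snap('scene','sc1.png');im=cv2.imread('pics/sc1.png')[120:320,290:490];cv2.imwrite('pics/c1.png',cv2.resize(im,None,fx=3,fy=3))
```

```text
[-0.00782699  0.14326405  0.01331115] [ 2.55920840e+01  1.65390533e+01 -2.67489515e+01  4.65352713e+01
  1.95638419e-02 -5.53829395e+01]
```

View pics/c1.png

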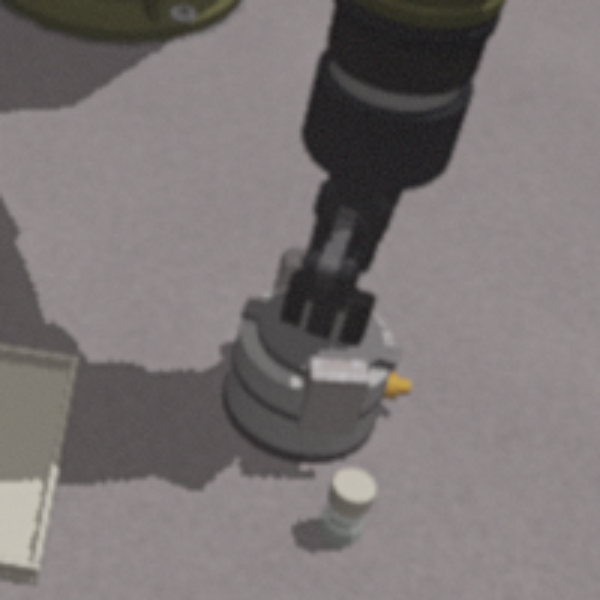

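The crop shows the cap turned about 64°, with its ears at about (255,305) and (390,345), clear of the hook at (340,365). Now I'll lift.

Emit:
servo_tool(steps=[[[0,0,-0.006],0,0.01],[[0,0,-0.006],0,0.01],[[0,0,-0.01],0,0.01],[[0,0,-0.02],0,0.01],[[0,0,-0.02],0,0.01],[[0,0,-0.02],0,0.01],[[0,0,0],0,0.01],[[0,0,0],0,0.01]])

```text
t: 9.07
tcp_pos: [469.5, 224.8, 152.5]
tcp_rot: [179.9, -0.0, -99.0]
wrist_force: [0.5, 0.1, -0.6]
gripper_width: 12.9
finger_force: 61.8
```

Run:
```python
from h import *
snap('scene','sc2.png');im=cv2.imread('pics/sc2.png')[120:320,190:490];cv2.imwrite('pics/c2.png',cv2.resize(im,None,fx=2.6,fy=2.6))
```

```text
(no output)
```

View pics/c2.png

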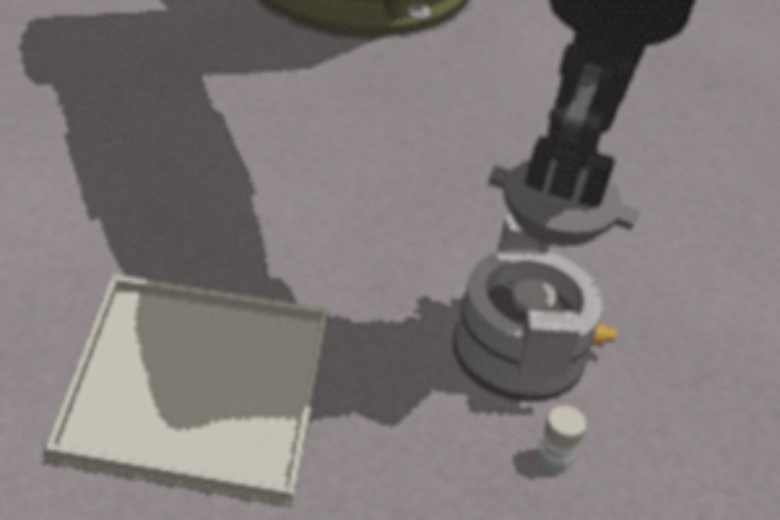

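The cap is held off the cell at (565,195) in the crop, and the pot is open. Next is the tray.

Emit:
servo_tool(steps=[[[0.0313,-0.023,0],0,0.01],[[0.0313,-0.023,0],0,0.01],[[0.0313,-0.023,0],0,0.01],[[0.0313,-0.023,0],0,0.01],[[0.0313,-0.023,0],0,0.01],[[0.0313,-0.023,0],0,0.01],[[0,0,0.03],0,0.01],[[0,0,0.03],0,0.01],[[0,0,0.03],0,0.01],[[0,0,0.015],0,0.01],[[0,0,0],0,0.01],[[0,0,0],0,0.01]])

```text
t: 10.62
tcp_pos: [577.8, 18.0, 49.2]
tcp_rot: [-179.9, 0.0, -99.0]
wrist_force: [0.1, 0.6, -0.5]
gripper_width: 13.1
finger_force: 61.8
```

Run:
```python
from h import *
snap('scene','sc3.png');im=cv2.imread('pics/sc3.png')[150:350,180:380];cv2.imwrite('pics/c3.png',cv2.resize(im,None,fx=3,fy=3))
```

```text
(no output)
```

View pics/c3.png

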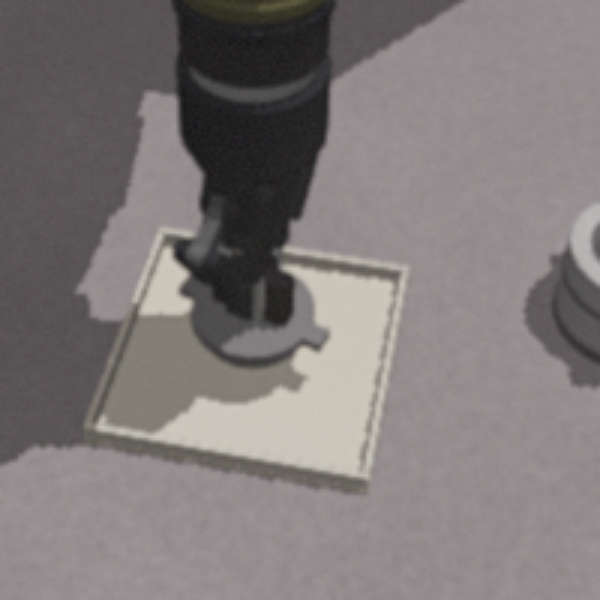

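The cap is over the tray, with its flange at (255,315) in the crop, about 20 mm above the floor. I'll lower it gently.

Emit:
servo_tool(steps=[[[0,0,0.007],0,0.01],[[0,0,0.007],0,0.01],[[0,0,0.003],0,0.01],[[0,0,0.002],0,0.01],[[0,0,0],0,0.01],[[0,0,0],0,0.01]])

```text
t: 11.42
tcp_pos: [577.1, 18.0, 29.4]
tcp_rot: [-180.0, 0.0, -99.0]
wrist_force: [0.0, 1.0, -0.9]
gripper_width: 12.9
finger_force: 61.9
```

Emit:
servo_tool(steps=[[[0,0,0.001],0,0.01],[[0,0,0],0,0.01],[[0,0,0],0,0.01]])

```text
t: 11.8
tcp_pos: [577.2, 18.0, 29.0]
tcp_rot: [-180.0, 0.0, -99.0]
wrist_force: [-2.2, -0.9, 5.2]
gripper_width: 12.9
finger_force: 62.6
```

Contact at the expected height (TCP 29 mm). Release and rise.

Emit:
servo_tool(steps=[[[0,0,0],0,0.03],[[0,0,0],0,0.06],[[0,0,0],0,0.06],[[0,0,0],0,0.06],[[0,0,0],0,0.06],[[0,0,-0.01],0,0.06],[[0,0,-0.03],0,0.06],[[0,0,-0.05],0,0.06],[[0,0,-0.05],0,0.06],[[0,0,-0.04],0,0.06],[[0,0,0],0,0.06],[[0,0,0],0,0.06]])

```text
t: 13.3
tcp_pos: [576.8, 18.0, 208.3]
tcp_rot: [-180.0, 0.0, -99.0]
wrist_force: [0.7, -0.4, -0.5]
gripper_width: 59.9
finger_force: 0.0
```

Run:
```python
from h import *
snap('wrist','w4.png');w=snap('scene','sc4.png');print(proj(w,[576.7,17.6,59]),proj(w,[576.7,17.6,4]))
im=cv2.imread('pics/sc4.png')[130:330,100:480];cv2.imwrite('pics/c4.png',cv2.resize(im,None,fx=2.1,fy=2.1))
```

```text
(np.float64(264.23130864945836), np.float64(245.88037062938957)) (np.float64(264.22857612636363), np.float64(266.76287259905473))
```

View pics/c4.png

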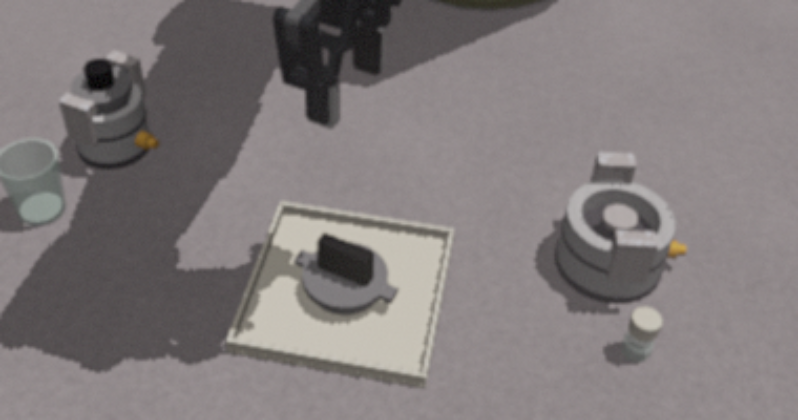

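View pics/w4.png

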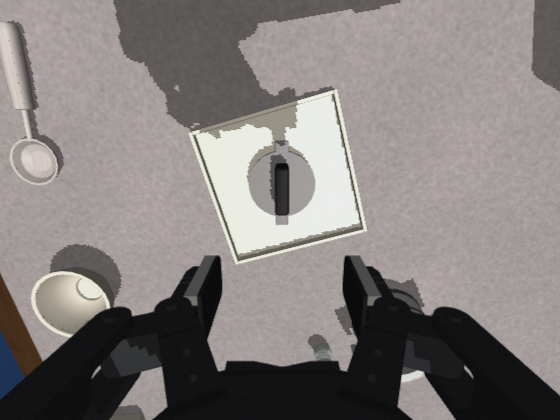

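The cap stands upright on its plug in the middle of the tray: the bar is at (345,258) in the scene crop and the flange at (281,183) in the wrist view. The small cell is untouched at (105,105).

```bash
python3 -c "
from workcell import env
print(env.sign_off())"
```

```text
the job is handed in; nothing more can be done
None
```

The larger cell is open, with its cap standing upright in the middle of the white tray; the smaller cell's cap was left untouched, and the job was handed in at about 13.5 s of the 54 s allowed.

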